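# Clip the marker pen into its bench holder

## Task

Put the white marker pen away in the bench holder: lay it lengthwise over the two forks, about centred, and press it down past the orange sprung jaw until it sits fully home in both forks and the jaw has snapped shut over it, then let go. Leave the thin precision screwdriver, which looks rather like the pen, where it lies.

Things in the scene. Friction and masses are not known exactly. Their poses are not given: they have to be found in the camera images.
- pen_mid (a point): Centre of the loose white marker pen with a black band: a rod 15 mm thick, 131 mm long, 18 g, lying flat on the bench (this point 7 mm above it). Its y axis runs along the pen, z up. In the holder its ends may point either way.
- seat (a point): Where the pen's centre ends, 55 mm above the bench, in the fixed holder (black base 86x124x8 mm). y runs along the seated pen, x across, z up. Two aluminium forks, 12 mm wide, stand 44 mm either side along y; between them all is under 28 mm above the bench. Slots: 18 mm wide, floor 7 mm below this point; fixed prongs on the +x side flare out to 29 mm above it, the jaw is on the -x side.
- jaw (a joint): Orange sprung jaw, one piece on a pin along y: angle, 0 shut (as its spring holds it), growing as it is pushed to -x, about 0.2 rad as the pen passes. Its two noses overhang the slots, leaving 8 mm gaps; their sloping tops rise from 13 to 31 mm above the seat, going away to -x, so a pen pushed straight down on the seat drives the jaw aside (5 to 15 N); it then snaps back to 0.
- driver_mid (a point): Centre of the loose precision screwdriver, a look-alike that must stay where it lies: thin (9 mm), 138 mm long, pale handle with black bands and a thin steel blade. Its y axis runs along it.
Mind the look-alikes: they are no part of the job. Of the things that look like the part that bears seat, the larger one is meant.

How it is judged (in metres and radians):
On the way:
1. the pen, lying along the holder above its seat, pushes the jaw aside (value of joint jaw above 0.05 rad and horizontal distance between pen_mid and seat below 0.025 m and z of pen_mid in the frame of seat above 0.004 m), for 0.02 s.
At the end, for the whole second after the job is handed in: The pen lies in both forks: its centre within 6 mm across, 18 mm along and 5 mm in height of the seat, within 10 degrees of the forks' line (either way round), the jaw shut over it (under 0.05 rad), and the precision screwdriver within 30 mm of where it lay (x of pen_mid in the frame of seat between -0.006 and 0.006 m and y of pen_mid in the frame of seat between -0.018 and 0.018 m and z of pen_mid in the frame of seat between -0.005 and 0.005 m and angle between the y axis of pen_mid and the y axis of seat, either way round below 0.175 rad and value of joint jaw below 0.05 rad and distance of driver_mid from where it was at the start of the episode below 0.03 m); the robot touches nothing.
It fails at once if the precision screwdriver is moved by more than 30 mm (distance of driver_mid from where it was at the start of the episode above 0.03 m).
It also fails if it takes over 35 s, if anything falls off the work surface, if the arm or the gripper's body presses on something with over 40 N, if the wrist force passes 120 N, or if a joint passes its speed limit or range.

## Robot

A 7-joint arm with a two-finger parallel gripper is mounted at the origin on a cart in front of the work surface, level with it; the furniture and walls round the work are solid. World frame = base frame: x ahead of the robot, y to its left, z up, the work surface at z = 0. Lengths are in m, angles in degrees, forces in N, time in s.
With the tool pointing down it reaches from about 0.425 to 0.875 m from the base axis. Payload 4.7 kg.
Tool frame: the origin (TCP) lies between the finger pads; the fingertips stand 8 mm ahead of it and the grasp point (between the pads) lies 11 mm behind it; z points along the fingers, y is the line along which they close (so a half turn about z gives the same grasp; the last joint's range is limited). The gripper opens to 87 mm and grips with 3 to 60 N. Pads are 19 mm wide; open, the fingers measure 117 mm over their backs; the gripper's body (75 mm by 190 mm) begins 51 mm behind the grasp point.
Start: joints at [70.136, 18.392, -4.016, 83.108, 1.295, 78.541, -3.26], TCP at [0.229, -0.608, 0.231] pointing down, gripper open.
Joint ranges: [-163.93, 163.93], [-17.29, 119.83], [-79.2, 71.16], [3.27, 140.29], [-89.18, 269.18], [5.43, 117.66], [-154.24, 154.24]. Speed limits (degrees/s): [147.25, 147.25, 180, 180, 180, 180, 180].

## Interface

Orientations are given as [roll, pitch, yaw] about the fixed x, y, z axes, in that order (R = Rz(yaw) Ry(pitch) Rx(roll)).
In Python, from cell import env, viewer gives the robot as it stands. The module is installed in compiled form; this text tells all that it offers.
- The arm moves only by the tool arm_command, never from a script. Its argument "series" is a list of rows, each a list of 2 entries, a list of its own where there are three numbers: the shift along the tool's x, y, z in mm, then the turn about the tool's z in rad. A call has exactly 5 rows; each row is the pose to reach, as a shift and turn from the pose commanded when the call began, along the tool's axes at that moment; what a row does not reach only later rows make up. A row lasts 1/10 s, in which the tool goes at most 50 mm and 8.59 degrees, less where a joint would pass 70% of its speed; a pose out of reach is approached as far as the arm can. A call with a gripper value outside its range is refused whole. "grip" is the gripper command: -1 is fully open, 1 is shut, values between are in proportion, set as the call begins (left out, the last holds). The fingers move at their own pace and stop on an object; "grip_force" is the grip in N (left out, the last holds). Time passes only in rows, so rows that repeat a pose let the fingers close, or fill a call up. It gives the time, the measured TCP pose, the force, the opening and the grip force at its end, in the units of the state.
- env.get_obs(): the state, without advancing time (a new reading comes with each control period).
- viewer.read_camera(name): name is "side" or "top" or "wrist"; returns (picture, depth): 400x640x3 uint8, blue, green, red; 400x640 float32, m along the optical axis (not along the pixel's ray), 0 where there is no reading.
- viewer.calibration(name): a dict with "K" (3x3 intrinsics, pixels), "dist" ([k1, k2, p1, p2, k3] as OpenCV has them; the pictures are not rectified), "T" (4x4, takes a point from camera to world coordinates); the wrist camera has in their place "hand_eye" (4x4, takes a point from camera to tool coordinates, whose origin is the TCP and whose axes are the flange's). Camera axes: x right, y up, looking along -z (the intrinsics and any distortion apply to the point x, -y, -z); pixel columns grow to the right and rows downward; lengths in m; the calibration is good to about 2 mm. A picture is of the moment at which its call begins: read the wrist's pose just before it. calibration takes no time and is no camera call.
- env.sign_off(): hands the job in; it is judged then, once.
The state is a dict: "time_s": time; "qpos": joint angles; "joint_velocities": joint speeds; "effort": joint torques, N m; "tool_pos": TCP position; "tool_rot": TCP orientation; "force": force on the tool from outside, world axes, zero at the start; "wrist_torque": the same for the moment, N m; "grip_width": finger opening in m; "grasp_force": force on a finger pad.
Only numpy, scipy, OpenCV 4.12 (cv2) and the standard library are available. Lean on these libraries where they do the work, as an engineer would, in place of code of your own. Each camera call takes 0.05 s, during which the arm holds its last target. There are 200 camera calls.

## Working session

There is one attempt and no reset: what is moved stays moved. The work goes in short steps, Python scripts to look and compute and a tool call to move; the robot and the scene stay as the last step left them, time stands still between calls to the robot, and variables do not carry over. Pictures are saved under pics/ and viewed, at most 10 in all, crops included, and the job is handed in when it is done.

Besides the shell and the picture viewer there is one more tool, called in YAML: its name, and indented under it one key for each argument. arm_command: Moves the arm, as the interface text tells. Its arguments: {"type":"object","properties":{"series":{"type":"array"},"grip":{"type":"number"},"grip_force":{"type":"number"}},"required":["series"]}

```bash
mkdir -p pics; cat > h.py <<'E'
import numpy as np, cv2
from cell import env, viewer
from scipy.spatial.transform import Rotation as R
def toolT():
    o=env.get_obs(); T=np.eye(4); T[:3,:3]=R.from_euler('xyz',o['tool_rot'],degrees=True).as_matrix(); T[:3,3]=o['tool_pos']; return T
def grab(name):
    Tt=toolT(); im,d=viewer.read_camera(name); c=viewer.calibration(name)
    T=c['T'] if 'T' in c else Tt@c['hand_eye']
    return im,d,c,np.array(T)
def cloud(d,c,T):
    h,w=d.shape; u,v=np.meshgrid(np.arange(w),np.arange(h))
    p=cv2.undistortPoints(np.stack([u,v],-1).reshape(-1,1,2).astype(np.float64),np.array(c['K']),np.array(c['dist'])).reshape(h,w,2)
    X=np.stack([p[...,0]*d,-p[...,1]*d,-d],-1)
    W=X@T[:3,:3].T+T[:3,3]; W[d==0]=np.nan; return W
E
python3 - <<'E'
from h import *
print(env.get_obs())
for n in ['top','side']:
    im,d,c,T=grab(n); cv2.imwrite(f'pics/{n}0.png',im); np.savez(f'{n}0.npz',im=im,d=d,W=cloud(d,c,T)); print(n,T.round(3),c['K'],c['dist'])
print(viewer.calibration('wrist'))
E
```

```text
{'time_s': 0.0, 'qpos': array([70.13387184, 18.4398768 , -4.01407057, 83.17435523,  1.29550871,
       78.5373958 , -3.25923105]), 'joint_velocities': array([ 0.01808346, -0.00105867,  0.00093288,  0.09714235,  0.03675739,
       -0.13395292,  0.1373081 ]), 'effort': array([-5.16740620e-04, -4.91288245e+01, -4.03890945e-01, -3.12530172e+01,
       -6.39386172e-02,  4.36903350e-02,  1.60134718e-04]), 'tool_pos': array([ 0.22923783, -0.60768658,  0.22945679]), 'tool_rot': array([-1.79893631e+02,  6.48846791e-03,  2.06753559e+01]), 'force': array([-1.00095493,  0.54278022, -0.41973958]), 'wrist_torque': array([0.02583653, 0.00524582, 0.00752944]), 'grasp_force': 0.0, 'grip_width': 0.08694419641107104}
top [[ 0.007  0.985 -0.171  0.34 ]
 [-0.999  0.013  0.035  0.173]
 [ 0.037  0.17   0.985  0.908]
 [ 0.     0.     0.     1.   ]] [[373.99943283   0.         319.27245928]
 [  0.         373.99943283 196.67496163]
 [  0.           0.           1.        ]] [0.02990802 0.         0.         0.         0.        ]
side [[ 0.86   0.272 -0.432  0.097]
 [-0.51   0.445 -0.736 -0.514]
 [-0.008  0.853  0.521  0.537]
 [ 0.     0.     0.     1.   ]] [[447.98542359   0.         322.53640235]
 [  0.         447.98542359 201.2319445 ]
 [  0.           0.           1.        ]] [0.00320822 0.         0.         0.         0.        ]
{'K': array([[327.35040378,   0.        , 317.55181987],
       [  0.        , 327.35040378, 194.60721609],
       [  0.        ,   0.        ,   1.        ]]), 'dist': array([-0.04698961,  0.        ,  0.        ,  0.        ,  0.        ]), 'hand_eye': array([[-7.32858003e-04,  9.59219706e-01,  2.82660607e-01,
         7.69509531e-02],
       [ 9.99999697e-01,  7.76739145e-04, -4.31815145e-05,
        -1.01679277e-03],
       [-2.60974118e-04,  2.82660490e-01, -9.59219985e-01,
        -1.52829248e-01],
       [ 0.00000000e+00,  0.00000000e+00,  0.00000000e+00,
         1.00000000e+00]])}
```

View pics/top0.png

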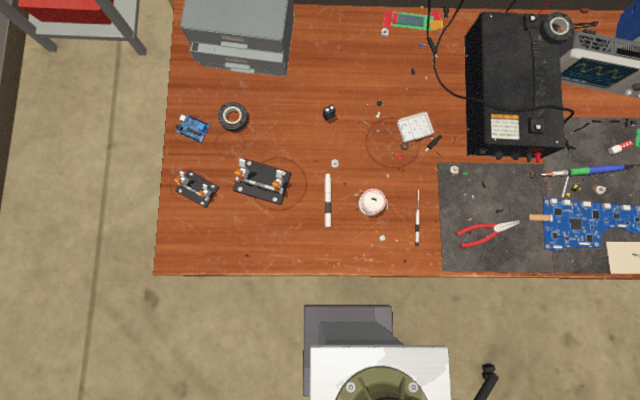

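View pics/side0.png

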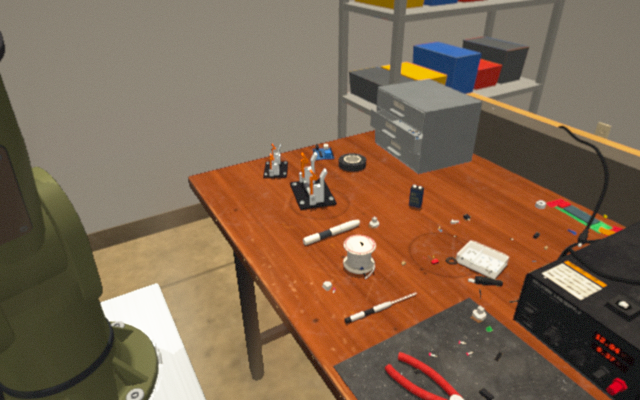

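The top view shows the pen candidates: the thick white rod with a black band at (327,200), and the thin one with a steel blade at (417,218), which is the screwdriver. The holders are the larger at (262,182) and the smaller look-alike at (195,188). I choose (327,200) and (262,182), and will measure them and check them in a close crop.

```bash
python3 - <<'E'
from h import *
f=np.load('top0.npz'); W=f['W']; im=f['im']
def pts(r0,r1,c0,c1,z0,z1):
    w=W[r0:r1,c0:c1].reshape(-1,3); return w[(w[:,2]>z0)&(w[:,2]<z1)]
def rep(n,p):
    r=cv2.minAreaRect((p[:,:2]*1000).astype(np.float32)); print(n,len(p),'c',np.round(r[0],1),'size',np.round(r[1],1),'ang',round(r[2],1),'mean',(p.mean(0)*1000).round(1),'zmax',(p[:,2].max()*1000).round(1))
print('bench z',np.nanmedian(W[230:260,200:300,2]))
rep('pen',pts(165,235,315,340,.006,.03))
rep('drv',pts(180,250,408,425,.004,.03))
rep('big base',pts(150,212,225,300,.004,.02))
rep('big top',pts(140,212,225,305,.045,.12))
rep('small base',pts(160,215,165,222,.003,.02))
rep('spool',pts(180,225,350,395,.01,.1))
a=cv2.resize(im[145:245,160:360],None,fx=4,fy=4,interpolation=cv2.INTER_CUBIC); cv2.imwrite('pics/crop0.png',a)
E
```

```text
bench z -0.0006936621204796101
pen 314 c [500.4 118.9] size [ 22.2 153.5] ang 85.3 mean [487.8 120.2  12. ] zmax 18.9
drv 136 c [454.3 -95.5] size [ 23.1 145.6] ang 83.4 mean [430.6 -97.8   7.3] zmax 12.6
big base 1286 c [538.5 276.9] size [127.6  98. ] ang 73.8 mean [531.3 279.8   7.4] zmax 20.0
big top 248 c [537.1 279.9] size [99.5 38.1] ang 74.2 mean [536.4 282.1  68.9] zmax 87.4
small base 646 c [519.  447.3] size [111.3 128.9] ang 8.9 mean [512.6 438.1   6.4] zmax 19.9
spool 473 c [484.4  13.9] size [56.3 61.1] ang 42.4 mean [482.3  14.8  44.8] zmax 50.4
```

View pics/crop0.png

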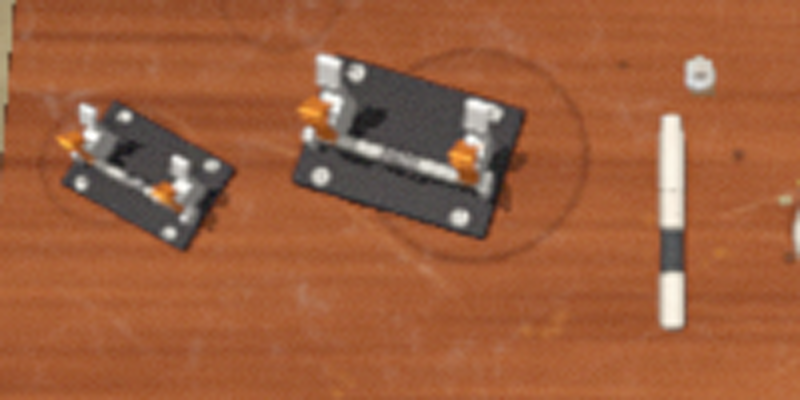

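The crop shows the pen as a thick white rod with its black band at crop (672,250). The large holder is at crop (400,150), with its prongs towards +x and the orange jaw on the side towards the robot. I'll move towards the pen.

arm_command:
  series:
    - [[20,-14,0],0.04]
    - [[60,-40,0],0.1]
    - [[100,-67,0],0.2]
    - [[140,-94,0],0.3]
    - [[180,-120,0],0.36]
  grip: -1

```text
time_s: 0.6
tool_pos: [0.3562, -0.4304, 0.2302]
tool_rot: [-180.0, 0.0, -0.2]
force: [1.2, -0.9, 0.3]
grip_width: 0.0873
grasp_force: 0.0
```

arm_command:
  series:
    - [[20,-40,0],0]
    - [[45,-80,0],0]
    - [[70,-120,0],0]
    - [[90,-165,0],0]
    - [[105,-210,0],0]

```text
time_s: 1.1
tool_pos: [0.4611, -0.2201, 0.2302]
tool_rot: [-180.0, 0.0, 0.1]
force: [0.8, -0.0, 0.5]
grip_width: 0.0872
grasp_force: 0.0
```

arm_command:
  series:
    - [[10,-48,10],0]
    - [[18,-96,20],0]
    - [[25,-142,30],0]
    - [[30,-188,40],0]
    - [[32,-235,50],0]

```text
time_s: 1.6
tool_pos: [0.492, 0.0145, 0.18]
tool_rot: [180.0, -0.0, 0.0]
force: [1.5, -0.8, -0.2]
grip_width: 0.0872
grasp_force: 0.0
```

arm_command:
  series:
    - [[0,-45,0],0]
    - [[0,-80,0],0]
    - [[0,-102,0],0]
    - [[0,-105,0],0]
    - [[0,-105,0],0]

```text
time_s: 2.1
tool_pos: [0.4918, 0.1176, 0.1802]
tool_rot: [180.0, 0.0, 0.1]
force: [-0.8, -0.1, -0.6]
grip_width: 0.0871
grasp_force: 0.0
```

```bash
cat > pen.py <<'E'
from h import *
im,d,c,T=grab('wrist'); W=cloud(d,c,T); print(toolT().round(4)[:3,3])
m=(W[...,2]>.004)&(W[...,2]<.025)&(abs(W[...,0]-.49)<.1)&(abs(W[...,1]-.12)<.04)
m=m.astype(np.uint8); n,l,s,_=cv2.connectedComponentsWithStats(m); k=1+s[1:,4].argmax(); m=l==k
p=W[m]; r=cv2.minAreaRect((p[:,:2]*1000).astype(np.float32)); print(len(p),r,p.mean(0),np.percentile(p[:,2],98))
q=W[m&(W[...,2]>.010)]; q=q[:,:2]; u,sv,vt=np.linalg.svd(q-q.mean(0),full_matrices=False); print('ax deg',np.degrees(np.arctan2(vt[0,1],vt[0,0])),'mid',q.mean(0),'ext',np.ptp((q-q.mean(0))@vt[0]),'midext',q.mean(0)+vt[0]*(lambda t:(t.max()+t.min())/2)((q-q.mean(0))@vt[0]))
cv2.imwrite('pics/w1.png',im)
E
python3 pen.py
```

```text
[0.492  0.1164 0.1802]
1677 ((490.4847106933594, 122.5164566040039), (130.6135711669922, 13.796808242797852), 0.17951972782611847) [0.49366431 0.12203159 0.01150884] 0.014045422203444114
ax deg -179.72027389225278 mid [0.4935642  0.12197922] ext 0.1297999353154083 midext [0.49008548 0.12196224]
```

View pics/w1.png

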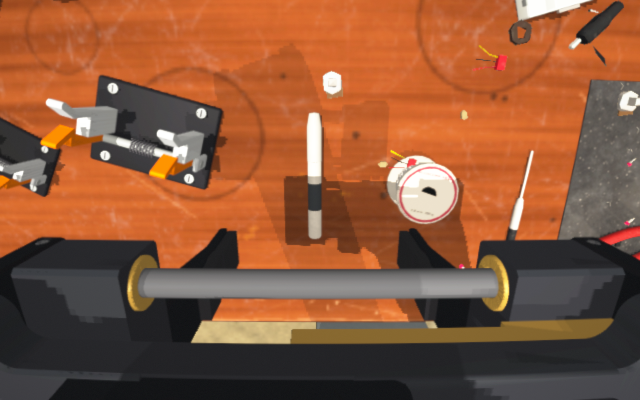

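The wrist view shows the pen at (315,175), 131 x 14 mm and lying along world x. The spool at (425,190) is clear of the fingers. I'll descend and grasp.

arm_command:
  series:
    - [[-1,-3,30],0]
    - [[-2,-5,70],0]
    - [[-2,-5,110],0]
    - [[-2,-5,140],0]
    - [[-2,-5,155],0]

```text
time_s: 2.65
tool_pos: [0.4883, 0.1199, 0.0226]
tool_rot: [179.9, 0.3, -0.1]
force: [0.1, -0.2, 0.6]
grip_width: 0.0867
grasp_force: 0.0
```

arm_command:
  series:
    - [[0,0,8],0]
    - [[0,0,14],0]
    - [[0,0,15],0]
    - [[0,0,15],0]
    - [[0,0,15],0]

```text
time_s: 3.15
tool_pos: [0.4909, 0.1229, 0.0115]
tool_rot: [180.0, -0.1, 0.0]
force: [-1.0, -0.6, 0.1]
grip_width: 0.0867
grasp_force: 0.0
```

arm_command:
  series:
    - [[0,0,0],0]
    - [[0,0,0],0]
    - [[0,0,0],0]
    - [[0,0,0],0]
    - [[0,0,0],0]
  grip: 1
  grip_force: 45

```text
time_s: 3.65
tool_pos: [0.49, 0.1227, 0.0105]
tool_rot: [180.0, 0.0, 0.0]
force: [-0.1, 0.4, -0.3]
grip_width: 0.055
grasp_force: 0.0
```

arm_command:
  series:
    - [[0,0,0],0]
    - [[0,0,0],0]
    - [[0,0,0],0]
    - [[0,0,0],0]
    - [[0,0,0],0]

```text
time_s: 4.15
tool_pos: [0.49, 0.1227, 0.0105]
tool_rot: [180.0, 0.0, 0.0]
force: [-0.6, -0.3, 0.9]
grip_width: 0.0151
grasp_force: 0.0
```

arm_command:
  series:
    - [[0,0,0],0]
    - [[0,0,0],0]
    - [[0,0,-10],0]
    - [[0,0,-40],0]
    - [[0,0,-80],0]

```text
time_s: 4.65
tool_pos: [0.4884, 0.1226, 0.0905]
tool_rot: [-180.0, 0.2, 0.1]
force: [1.8, -0.3, 0.9]
grip_width: 0.0137
grasp_force: 45.0
```

arm_command:
  series:
    - [[0,-10,-40],0]
    - [[0,-30,-75],0]
    - [[0,-55,-100],0]
    - [[0,-70,-105],0]
    - [[0,-70,-105],0]

```text
time_s: 5.15
tool_pos: [0.4901, 0.1959, 0.1977]
tool_rot: [-179.9, -0.2, 0.3]
force: [0.2, 0.4, -0.6]
grip_width: 0.0136
grasp_force: 45.0
```

arm_command:
  series:
    - [[0,0,0],0]
    - [[0,0,0],0]
    - [[0,0,0],0]
    - [[0,0,0],0]
    - [[0,0,0],0]

```text
time_s: 5.65
tool_pos: [0.4899, 0.1922, 0.1952]
tool_rot: [180.0, 0.0, 0.0]
force: [-0.1, 0.1, 0.2]
grip_width: 0.0138
grasp_force: 45.0
```

```bash
cat > hold.py <<'E'
from h import *
im,d,c,T=grab('wrist'); W=cloud(d,c,T); print(toolT()[:3,3])
np.savez('w2.npz',im=im,d=d,W=W); cv2.imwrite('pics/w2.png',im)
hsv=cv2.cvtColor(im,cv2.COLOR_BGR2HSV)
near=(abs(W[...,0]-.537)<.08)&(abs(W[...,1]-.278)<.09)
def rep(n,m):
    m=m.astype(np.uint8); N,l,s,ce=cv2.connectedComponentsWithStats(m)
    for k in range(1,N):
        if s[k,4]<25: continue
        p=W[l==k]; r=cv2.minAreaRect((p[:,:2]*1000).astype(np.float32)); print(n,'px',ce[k].round(),s[k,4],'c',np.round(r[0],1),'sz',np.round(r[1],1),'ang',round(r[2],1),'z',(np.percentile(p[:,2],[2,50,98])*1000).round(1))
rep('base',near&(W[...,2]>.004)&(W[...,2]<.012))
rep('fork',near&(W[...,2]>.035)&(W[...,2]<.1)&(hsv[...,1]<60))
rep('jaw',near&(W[...,2]>.03)&(W[...,2]<.1)&(hsv[...,1]>130)&(hsv[...,0]<22))
rep('hi',near&(W[...,2]>.078)&(W[...,2]<.1))
E
python3 hold.py
```

```text
[0.48990856 0.1923761  0.19524661]
base px [231. 125.] 7388 c [534.9 283.3] sz [123.6  85.7] ang 73.7 z [4.8 6.6 9.2]
fork px [170. 112.] 671 c [553.7 323.1] sz [12.9 31.4] ang 73.9 z [36.5 50.1 83. ]
fork px [266. 139.] 413 c [530.1 239.2] sz [12.2 30.7] ang 73.7 z [38.2 69.6 83.2]
jaw px [161. 133.] 508 c [540.3 327.4] sz [13.  16.4] ang 75.0 z [34.7 72.2 85.4]
jaw px [259. 160.] 335 c [516.6 243.1] sz [12.3 14.9] ang 73.9 z [44.7 76.8 86.3]
hi px [157. 101.] 146 c [565.4 320.3] sz [11.8  7.5] ang 74.4 z [78.3 81.5 83.7]
hi px [264. 131.] 139 c [541.3 236. ] sz [12.   7.6] ang 73.7 z [78.4 81.8 83.5]
hi px [152. 136.] 198 c [538.  328.1] sz [12.7  9.1] ang 77.0 z [78.3 83.3 86.1]
hi px [256. 165.] 175 c [513.7 243.9] sz [12.2  9. ] ang 73.3 z [78.3 83.7 86.7]
```

View pics/w2.png

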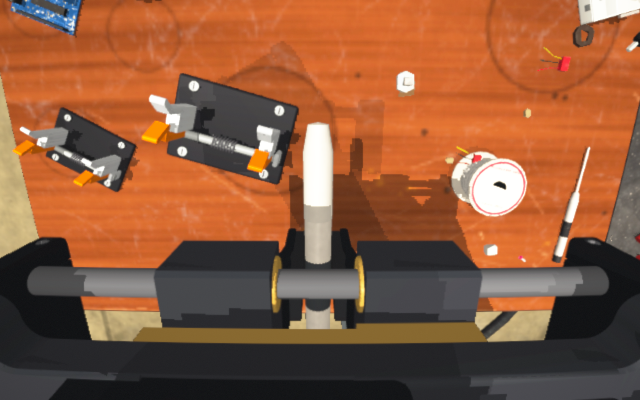

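The wrist view shows the pen held and the large holder at (235,130). Its base measures 124 x 86 mm, as specified. I'll check the slot profile across x.

```bash
python3 - <<'E'
from h import *
f=np.load('w2.npz'); W=f['W']
a=np.radians(73.8-90); xs=np.array([np.cos(a),np.sin(a)]); ys=np.array([-xs[1],xs[0]])
D=W[...,:2]-np.array([.5349,.2833]); X=D@xs*1000; Y=D@ys*1000; Z=W[...,2]*1000
for y0 in (44,-44):
    m=(abs(Y-y0)<5)&(Z>30)&(Z<95)&(abs(X)<32)
    o=[]
    for x in range(-20,28,2):
        k=m&(X>=x)&(X<x+2)
        o.append((x+1,k.sum(),round(float(np.median(Z[k])),1) if k.any() else None, ))
    print(y0,o)
    m=(Z>60)&(Z<95)&(abs(X)<32)&(abs(Y-y0)<15); print(np.percentile(Y[m],[1,99]))
    k=(abs(Y-y0)<5)&(Z>44)&(Z<50)&(X>-15)&(X<15); print('floor X',np.percentile(X[k],[0,5,50,95,100]) if k.any() else None)
E
```

```text
44 [(-19, np.int64(0), None), (-17, np.int64(0), None), (-15, np.int64(5), 67.6), (-13, np.int64(30), 84.9), (-11, np.int64(40), 85.2), (-9, np.int64(64), 82.6), (-7, np.int64(59), 79.7), (-5, np.int64(57), 76.0), (-3, np.int64(53), 72.6), (-1, np.int64(62), 68.6), (1, np.int64(42), 47.1), (3, np.int64(23), 46.5), (5, np.int64(24), 46.3), (7, np.int64(12), 46.7), (9, np.int64(11), 66.6), (11, np.int64(21), 69.6), (13, np.int64(21), 73.4), (15, np.int64(61), 50.6), (17, np.int64(28), 80.7), (19, np.int64(29), 82.6), (21, np.int64(36), 82.1), (23, np.int64(16), 80.7), (25, np.int64(0), None), (27, np.int64(0), None)]
[37.55484251 49.92194472]
floor X [-9.38995005 -8.62710512  0.18953963  7.10590589 14.97601022]
-44 [(-19, np.int64(0), None), (-17, np.int64(0), None), (-15, np.int64(0), None), (-13, np.int64(18), 85.6), (-11, np.int64(33), 85.3), (-9, np.int64(44), 83.8), (-7, np.int64(43), 80.6), (-5, np.int64(39), 77.0), (-3, np.int64(47), 73.5), (-1, np.int64(56), 69.2), (1, np.int64(45), 47.6), (3, np.int64(22), 46.8), (5, np.int64(23), 46.5), (7, np.int64(2), 46.2), (9, np.int64(8), 67.8), (11, np.int64(21), 70.1), (13, np.int64(21), 73.1), (15, np.int64(30), 75.5), (17, np.int64(24), 80.0), (19, np.int64(28), 82.6), (21, np.int64(35), 82.6), (23, np.int64(21), 81.1), (25, np.int64(0), None), (27, np.int64(0), None)]
[-49.74237186 -37.74280348]
floor X [-8.4921831  -3.40516396  1.56066838  5.56002153 14.95675901]
```

The slot spans about -9 to +9 mm about the base centre, so the seat is at (0.535, 0.283) with a yaw of 73.8° along the tool's x. I'll turn and move above it.

arm_command:
  series:
    - [[5,-10,0],-0.1]
    - [[15,-30,0],-0.24]
    - [[28,-55,0],-0.38]
    - [[38,-80,0],-0.52]
    - [[45,-91,0],-0.66]

```text
time_s: 6.2
tool_pos: [0.5348, 0.2864, 0.1954]
tool_rot: [-179.9, -0.0, 38.3]
force: [-0.4, 0.0, 0.5]
grip_width: 0.0138
grasp_force: 45.0
```

arm_command:
  series:
    - [[0,0,0],-0.14]
    - [[0,0,0],-0.28]
    - [[0,0,0],-0.42]
    - [[0,0,0],-0.56]
    - [[0,0,0],-0.628]

```text
time_s: 6.7
tool_pos: [0.5349, 0.2836, 0.1952]
tool_rot: [-180.0, 0.0, 74.1]
force: [-0.5, -0.5, 0.3]
grip_width: 0.0134
grasp_force: 45.0
```

arm_command:
  series:
    - [[0,0,20],0]
    - [[0,0,50],0]
    - [[0,0,70],0]
    - [[0,0,80],0]
    - [[0,0,80],0]

```text
time_s: 7.2
tool_pos: [0.5342, 0.2831, 0.1141]
tool_rot: [-179.9, 0.1, 73.8]
force: [-0.6, 1.0, 0.1]
grip_width: 0.0135
grasp_force: 45.0
```

```bash
python3 - <<'E'
from h import *
print(toolT().round(4),env.get_obs()['tool_rot'])
for n in ['wrist','side']:
    im,d,c,T=grab(n); W=cloud(d,c,T); np.savez(f'{n}3.npz',im=im,W=W)
    if n=='side': im=cv2.resize(im[110:240,230:400],None,fx=4,fy=4); 
    cv2.imwrite(f'pics/{n}3.png',im)
E
```

```text
[[ 0.2783  0.9605 -0.0025  0.5342]
 [ 0.9605 -0.2784 -0.001   0.2831]
 [-0.0017 -0.0021 -1.      0.1141]
 [ 0.      0.      0.      1.    ]] [-1.79877907e+02  9.67548176e-02  7.38383324e+01]
```

View pics/wrist3.png

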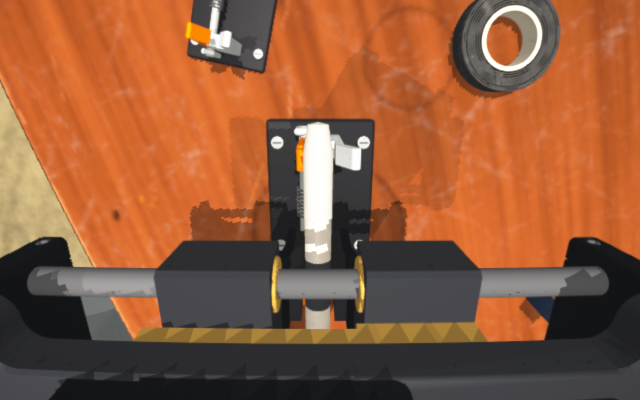

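View pics/side3.png

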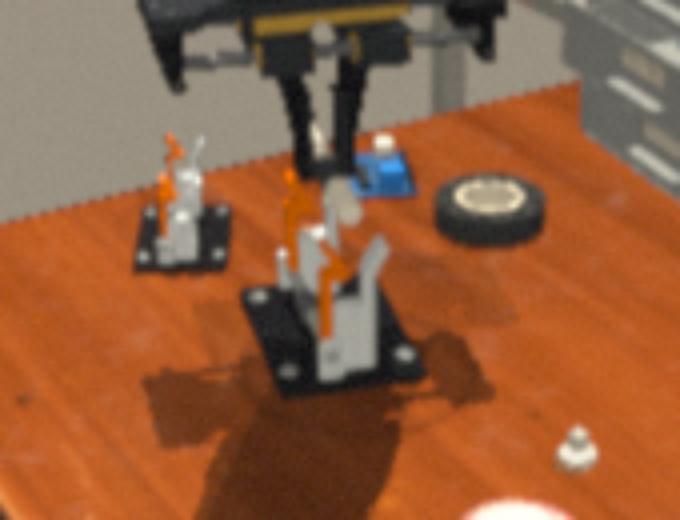

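The wrist view shows the pen lined up over both forks, with its axis at column 317 between the jaw (300,155) and the prong (345,155). I'll lower it gently and then press.

arm_command:
  series:
    - [[0,0,8],0]
    - [[0,0,16],0]
    - [[0,0,22],0]
    - [[0,0,26],0]
    - [[0,0,30],0]

```text
time_s: 7.8
tool_pos: [0.5366, 0.2834, 0.0862]
tool_rot: [179.8, -0.0, 73.8]
force: [2.7, -1.1, 5.6]
grip_width: 0.013
grasp_force: 45.0
```

arm_command:
  series:
    - [[0,0,3],0]
    - [[0,0,6],0]
    - [[0,0,9],0]
    - [[0,0,12],0]
    - [[0,0,15],0]

```text
time_s: 8.3
tool_pos: [0.5366, 0.2838, 0.0711]
tool_rot: [179.9, -0.1, 73.8]
force: [3.7, -0.1, 2.1]
grip_width: 0.0133
grasp_force: 45.0
```

arm_command:
  series:
    - [[0,0,3],0]
    - [[0,0,6],0]
    - [[0,0,9],0]
    - [[0,0,11],0]
    - [[0,0,11],0]

```text
time_s: 8.8
tool_pos: [0.5341, 0.2836, 0.0588]
tool_rot: [-179.9, 0.1, 73.8]
force: [1.7, -1.7, -0.1]
grip_width: 0.0137
grasp_force: 45.0
```

arm_command:
  series:
    - [[0,0,1],0]
    - [[0,0,2],0]
    - [[0,0,3],0]
    - [[0,0,3],0]
    - [[0,0,3],0]

```text
time_s: 9.3
tool_pos: [0.5342, 0.2836, 0.0582]
tool_rot: [-180.0, 0.1, 73.8]
force: [-3.3, -4.8, 12.8]
grip_width: 0.0134
grasp_force: 45.0
```

```bash
cat > chk.py <<'E'
from h import *
import sys
im,d,c,T=grab('wrist'); W=cloud(d,c,T); hsv=cv2.cvtColor(im,cv2.COLOR_BGR2HSV)
a=np.radians(73.8-90); xs=np.array([np.cos(a),np.sin(a)]); ys=np.array([-xs[1],xs[0]])
D=W[...,:2]-np.array([.5349,.2833]); X=D@xs*1000; Y=D@ys*1000; Z=W[...,2]*1000
j=(hsv[...,1]>130)&(hsv[...,0]<22)&(Z>60)&(Z<95)&(abs(X)<30)&(abs(abs(Y)-44)<6); print('jaw X range',np.percentile(X[j],[1,50,99]) if j.any() else None,j.sum())
for y0,y1 in ((50,66),(30,37),(15,30),(-37,-15),(-66,-50)):
    k=(Y>y0)&(Y<y1)&(abs(X)<12)&(Z>40)&(Z<75)&(hsv[...,1]<120)
    if k.sum()>5: print('pen',y0,y1,k.sum(),'X',np.median(X[k]).round(1),'top',np.percentile(Z[k],[50,90]).round(1))
k=(abs(X)<9)&(Z>48)&(Z<70)&(hsv[...,1]<120); print('pen Y ext',np.percentile(Y[k],[0,1,99,100]).round(1))
cv2.imwrite(sys.argv[1],im)
s,_,_,_=grab('side'); cv2.imwrite(sys.argv[1].replace('.png','s.png'),cv2.resize(s[110:240,230:400],None,fx=4,fy=4))
E
python3 chk.py pics/w4.png
```

```text
jaw X range [-14.54723345  -6.91821012   0.74138274] 1000
pen 50 66 1047 X -1.5 top [59.1 61.1]
pen 30 37 279 X -0.1 top [60.1 61.3]
pen 15 30 795 X -2.0 top [59.9 61.3]
pen -37 -15 476 X -1.5 top [60.  61.1]
pen Y ext [-47.9 -41.5  66.3  67.3]
```

View pics/w4.png

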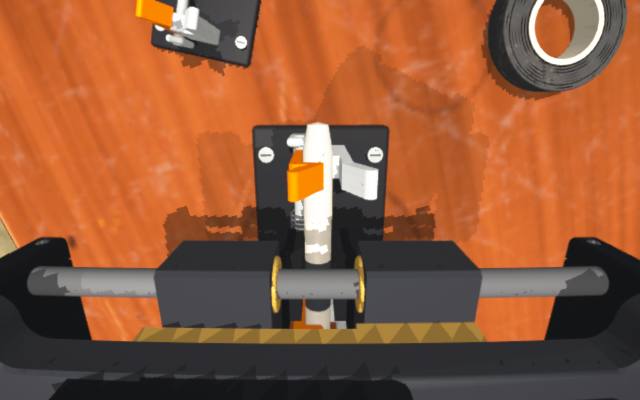

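The wrist view shows the jaw (305,180) shut again over the pen (nose at +0.7 mm, as at the start), and the pen's top is level at about 61 mm. I'll relieve the press, let go and lift.

arm_command:
  series:
    - [[0,0,-1],0]
    - [[0,0,-2],0]
    - [[0,0,-2],0]
    - [[0,0,-2],0]
    - [[0,0,-2],0]
  grip: 0

```text
time_s: 9.9
tool_pos: [0.5345, 0.2838, 0.0582]
tool_rot: [-180.0, 0.0, 73.9]
force: [-0.0, -0.1, 0.4]
grip_width: 0.0413
grasp_force: 0.0
```

arm_command:
  series:
    - [[0,0,0],0]
    - [[0,0,0],0]
    - [[0,0,0],0]
    - [[0,0,0],0]
    - [[0,0,0],0]

```text
time_s: 10.4
tool_pos: [0.5349, 0.2838, 0.0585]
tool_rot: [-180.0, 0.0, 73.8]
force: [0.3, 0.2, -0.1]
grip_width: 0.0437
grasp_force: 0.0
```

arm_command:
  series:
    - [[0,0,-10],0]
    - [[0,0,-30],0]
    - [[0,0,-60],0]
    - [[0,0,-90],0]
    - [[0,0,-110],0]

```text
time_s: 10.9
tool_pos: [0.5355, 0.2846, 0.1716]
tool_rot: [179.9, -0.1, 73.9]
force: [0.4, 0.3, -0.5]
grip_width: 0.0439
grasp_force: 0.0
```

arm_command:
  series:
    - [[-20,0,-10],0]
    - [[-50,0,-20],0]
    - [[-70,0,-20],0]
    - [[-70,0,-20],0]
    - [[-70,0,-20],0]

```text
time_s: 11.4
tool_pos: [0.5157, 0.2167, 0.1892]
tool_rot: [179.9, -0.0, 73.8]
force: [-0.2, 0.1, -0.4]
grip_width: 0.0434
grasp_force: 0.0
```

```bash
python3 chk.py pics/w5.png
```

```text
jaw X range [-14.96414053  -6.79847254   0.36653602] 558
pen 50 66 295 X -1.2 top [59.2 60.9]
pen 30 37 162 X -1.7 top [60.1 61.5]
pen 15 30 334 X -1.7 top [59.9 61.5]
pen -37 -15 411 X -2.1 top [59.7 61. ]
pen -66 -50 189 X -0.5 top [59.5 60.8]
pen Y ext [-63.5 -61.8  65.1  66.5]
```

View pics/w5.png

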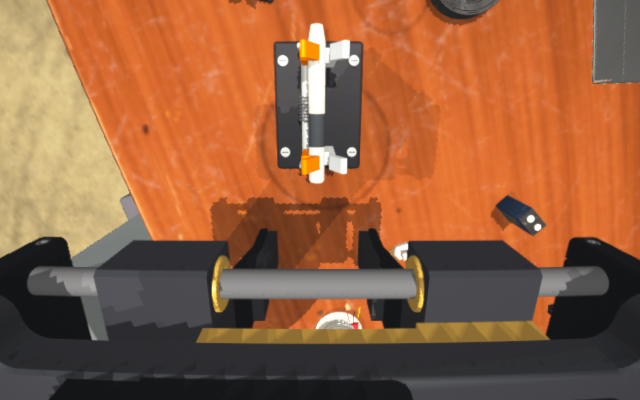

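The wrist view shows the pen in both forks from (317,30) to (317,180), level and centred, with both jaw noses shut over it at (308,50) and (308,162). The gripper is clear, so I'm handing in.

```bash
python3 -c "
from cell import env
print(env.sign_off())"
```

```text
the job is handed in; nothing more can be done
None
```

The pen sits level and about centred in both forks with the jaw shut over it, the screwdriver was never touched, and I handed the job in at about 11.5 s; no verdict was returned.

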